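# Clamp the medal mould until the torque knob clicks

## Task

Clamp the closed aluminium medal mould in the grey bench clamp, ready for wax: slide the mould gently along the bed until it is fully home against both back pins, then swing the clamp arm over it until the arm rests on its stop. Then turn the black torque knob on the arm clockwise, with as many fresh grips as it takes, until its slip clutch clicks, and stop at that first click. Do not force the mould or the arm against their stops, and leave the other things on the bench where they are.

Things in the scene. Friction and masses are not known exactly. Their poses are not given: they have to be found in the camera images.
- mould_clamp: fixed bench clamp: grey cast plate 205 x 150 x 12 mm with a steel bed 64 mm wide (x -115 to 35 mm), its top 14 mm over the bench. Origin at bench height under the middle of the mould's seat; x points along the bed to the back pins, y to the column's side, z up. Two side rails (10 mm wide, 10 mm above the bed, x -60 to 20 mm) leave a channel 62 mm wide
- back_stop (a point): the point on the bed midway between the two steel back pins (diameter 10 mm, 24 mm above the bed, at x = 35 mm, y = -18 and 18 mm in the clamp's frame), in the plane x = 30 mm where they stop the mould's back face; axes as the clamp's
- mould: closed two-part aluminium mould, block 60 (x) x 54 (y) x 36 mm, about 0.33 kg, loose on the bed between the rails. Origin in the middle of its underside, x towards the back pins. It starts 12 to 34 mm short of home and up to 4 degrees askew. Home: origin above the clamp's origin, back face on both pins. A brass filler bush lies flush in its front (-x) face
- column_top (a point): top of the upright column (about 100 mm over the bench) on the axis about which the arm swings; column 42 mm thick at most, 48 mm at its foot, at x = 52 mm, y = 64 mm in the clamp's frame. The arm's friction is about 0.1 N m, 1.2 N at the knob
- swing_arm: steel clamp arm. Origin on the column's axis near bench height, x along the arm to the screw and knob, 82.5 mm out, z up. Bar 24 mm wide, 16 mm thick, top of its nose (diameter 30 mm) about 89 mm over the bench. Starts 1.0 to 1.6 rad open, anticlockwise from above; closes clockwise on to a rigid stop, its x then 2.253 rad clockwise from the clamp's x, the screw above the clamp's origin
- knob_top (a point): middle of the top of the black fluted torque knob (upright cylinder, diameter 37 mm, 28 mm high), on the screw's axis, z up; about 131 mm over the bench at the start, sinking with the screw. A clockwise turn of the screw lowers knob, screw and the pad under it (diameter 24 mm) by 8 mm and presses the arm on to its stop; the pad starts a few mm above the mould's top. The screw stays where it is left
- screw_collar (a point): middle of the top of the steel collar (diameter 41 mm) under the knob, 28 mm below knob_top; fingers on the knob must stay above it. Turns with the screw; x points to a brass pin at its rim, z up. The screw runs at about 0.2 N m. Once the pad bears on the mould the torque climbs over 0.5 to 1 rad to some 0.3 N m, where the clutch snaps over: it drops by half at each click; the screw then stands still
- knob_mark (a point): aluminium line at the rim of the knob's top, 18 mm from its axis; turns with the knob. At the start it stands over the collar's pin; they part only when the clutch slips: each click puts the line 45 degrees further clockwise of the pin
- die_stub: bystander: plain steel cylinder, diameter 42 mm, 32 mm high, standing on the clamp's -y side; origin in the middle of its underside
- mould_half: bystander: open half of another mould, aluminium, 58 x 52 x 18 mm, lying behind the clamp towards -y; origin in the middle of its underside
- polish_tin: bystander: round brass tin, diameter 56 mm, 38 mm high, on the clamp's +y side; origin in the middle of its underside
- medal: bystander: bronze medal blank, diameter 54 mm, 6 mm thick, lying behind the clamp; origin in the middle of its underside
- caliper: bystander: steel caliper 150 mm long, 9 mm thick, lying on the clamp's -y side; origin under the middle of its beam
- hammer: bystander: small brass hammer with a wooden handle, 210 mm long, lying on the clamp's +y side; origin under the middle of its length
- dapping_block: bystander: wooden block 50 x 90 x 30 mm with three round hollows, on the clamp's +y side; origin in the middle of its underside
Mind the look-alikes: they are no part of the job. What is shaped like the mould but blue or turquoise is not meant.

How it is judged:
On the way, in this order (a step that is already met when the one before it is completed fails the run):
1. the mould is home against both back pins (x of mould in the frame of mould_clamp above -0.002 m and angle between the x axis of mould and the x axis of mould_clamp, either way round below 0.035 rad), for 0.2 s.
2. the arm is over the mould, on its stop (all of step 1 and horizontal distance between knob_top and mould_clamp below 0.004 m), for 0.2 s.
3. the clutch has clicked with the mould pressed down (x of knob_mark in the frame of screw_collar below 0.01651 m and contact force between mould and mould_clamp above 45 N), for 0.1 s.
At the end, for the whole second after the job is handed in: mould at most 2 mm short of home and square within 2 degrees; screw within 4 mm of the seat's middle, seen from above; knob slipped one click (line over 23.5 degrees from the collar's pin) with the mould pressed on the clamp by over 45 N (the clutch gives 65 to 100 N); mould at rest (all of step 2 and all of step 3 and linear speed of mould below 0.01 m/s); the robot touches nothing.
It fails at once if the knob is wound on past the first click, over the second (more than 67.5 degrees of slip) (x of knob_mark in the frame of screw_collar below 0.00689 m).
It fails at once if the mould is pushed against the clamp with more than 25 N while the arm is still away from it (contact force between mould and mould_clamp above 25 N and horizontal distance between knob_top and mould_clamp above 0.02 m).
It fails at once if the gripper, not holding the knob between its fingers, pushes on the arm or knob with more than 25 N (contact force between the fingers and swing_arm above 25 N and horizontal distance between the grasp point and knob_top above 0.014 m).
It fails at once if one of the other things on the bench is moved by more than 15 mm (distance of any of die_stub, mould_half, polish_tin, medal, caliper, hammer, dapping_block from where it was at the start of the episode above 0.015 m).
It also fails if it takes over 72 s, if anything falls off the work surface, if the arm or the gripper's body presses on something with over 40 N, if the wrist force passes 120 N, or if a joint passes its speed limit or range.

## Robot

A 6-joint arm with a two-finger parallel gripper is mounted at the origin on the work surface. World frame = base frame: x ahead of the robot, y to its left, z up, the work surface at z = 0. Lengths are in m, angles in rad, forces in N, time in s.
With the tool pointing down it reaches from about 0.375 to 0.9 m from the base axis. Payload 3.1 kg.
Tool frame: the origin (TCP) lies midway between the tips of the shut fingers; the grasp point (between the pads) lies manip.hold_point_z behind it (manip.hold_point_z is the distance from the TCP to the grasp point, in m); z points along the fingers, y is the direction in which the jaws open and shut (so a half turn about z gives the same grasp; the last joint's range is limited). The gripper opens to 85 mm and grips with 20 to 120 N. Pads are 22 mm wide; open, the fingers measure 114 mm over their backs; the gripper's body (76 mm by 85 mm) begins 54 mm behind the grasp point. The pads swing forward as they close: fully open they stand 13 mm farther back than shut.
Start: joints at [-0.178, 0.527, 1.433, -0, 1.181, -0.178], TCP at [0.625, 0, 0.231] pointing down, gripper open.
Joint ranges: [-3.08, 3.08], [-0.75, 2.2], [0.22, 2.44], [-1.43, 4.57], [0, 2.65], [-2.85, 2.85]. Speed limits (rad/s): [2.79, 2.79, 3.14, 3.14, 3.14, 3.14].

## Interface

Orientations are given as a unit quaternion [x, y, z, w].
In Python, from station import manip, snapshot, workorder, models gives the robot as it stands.
- The arm moves only by the tool jog_arm, never from a script. Its argument "commands" is a list of rows, each a list of 5 numbers: the opening in per cent of the stroke, from 0 (shut) to 100 (fully open), then the shift along the world's x, y, z in cm, then the turn about the world's z in rad. A call has 1 to 8 rows; each row shifts and turns the pose as measured when the row begins; what a row does not reach is not made up. A row lasts 1/12 s, in which the tool goes at most 41.7 mm and 7.16 degrees, less where a joint would pass 70% of its speed; a pose out of reach is approached as far as the arm can. A call with a gripper value outside its range is refused whole. The fingers move at their own pace and stop on an object; "squeeze" is the grip in N (left out, the last holds). Time passes only in rows, so rows that do not move let the fingers close. It gives the time, the measured TCP pose, the force and the opening at its end, in the units of the state.
- manip.sense(): the state, without advancing time (a new reading comes with each control period).
- snapshot(name): name is "scene" or "side" or "wrist"; returns a dict with "image" (420x560x3 uint8, red, green, blue), "intrinsics" (3x3 intrinsics, pixels), "extrinsics" (4x4, takes a point from camera to world coordinates); the wrist camera has in their place "hand_eye" (4x4, takes a point from camera to tool coordinates, whose origin is the TCP and whose axes are the flange's). Camera axes: x right, y down, z forward; pixel columns grow to the right and rows downward; lengths in m; the calibration is good to about 2 mm. A picture is of the moment at which its call begins: read the wrist's pose just before it. There is no depth.
- workorder.sign_off(): hands the job in, once; it reports no verdict.
Trained networks look in a picture, given as the dict that the camera call returned (one of the last four; its "shot" number tells which), for a name from the list of things; names that differ only in an ending like _2 or _b are one class to them, and where a whole thing is asked for, a point or a joint stands for the part that bears it (a point fixed in the world has none). Each returns a list of dicts, best first, with "score" (0 to 1); they miss things now and then, are a little off and sometimes report something else, mostly with a low value. They report only what shows in the picture. A call takes as long as a camera call. They do not tell look-alikes from the thing itself.
- models.find_in(picture, name): "centre" ([x, y, z] in m, in world coordinates, good to about 4 mm: the middle of the surface that is visible of it).
- models.pinpoint(picture, name): "centre" ([x, y, z] in m, in world coordinates, good to about 4 mm: a listed point, or the origin of a listed thing).
The state is a dict: "t": time; "q": joint angles; "qd": joint speeds; "tau": joint torques, N m; "tcp_pos": TCP position; "tool_rot": TCP orientation; "force": force on the tool from outside, world axes, zero at the start; "ft_torque": the same for the moment, N m; "finger_gap": opening from 0.0 (shut) to 1.0 (fully open).
Only numpy, scipy, OpenCV 4.12 (cv2) and the standard library are available. Lean on these libraries where they do the work, as an engineer would, in place of code of your own. Each camera call takes 0.05 s, during which the arm holds its last target. There are 200 camera calls.

## Working session

There is one attempt and no reset: what is moved stays moved. The work goes in short steps, Python scripts to look and compute and a tool call to move; the robot and the scene stay as the last step left them, time stands still between calls to the robot, and variables do not carry over. Pictures are saved under pics/ and viewed, about 8 in all and at most 12, crops included, and the job is handed in when it is done.

Besides the shell and the picture viewer there is one more tool, called after ">>>" as name(argument=value, ...) on one line, values as JSON. jog_arm: Moves the arm, as the interface text tells. Its arguments: {"type":"object","properties":{"commands":{"type":"array","items":{"type":"array","items":{"type":"number"}}},"squeeze":{"type":"number"}},"required":["commands"]}

```bash
mkdir -p pics; ls
cat > h.py <<'E'
import numpy as np, cv2
from station import manip, snapshot, workorder, models
def save(p,n): cv2.imwrite('pics/'+n+'.png',cv2.cvtColor(p['image'],cv2.COLOR_RGB2BGR))
E
python3 - <<'E'
from h import *
print(manip.hold_point_z, manip.sense()['tcp_pos'])
for c in ['scene','side']:
    p=snapshot(c); save(p,c+'0')
    print(c,np.round(p['extrinsics'],3).tolist(),p['intrinsics'][0][0])
    for n in ['mould_clamp','back_stop','mould','column_top','swing_arm','knob_top','screw_collar','knob_mark','die_stub','mould_half','polish_tin','medal','caliper','hammer','dapping_block']:
        r=models.pinpoint(p,n); print(n,[(np.round(d['centre'],3).tolist(),round(d['score'],2)) for d in r[:2]])
a=cv2.imread('pics/scene0.png');b=cv2.imread('pics/side0.png')
cv2.imwrite('pics/both.png',cv2.resize(np.vstack([a,b]),None,fx=.71,fy=.71))
E
```

```text
pics
0.0187 [6.24277338e-01 1.76822674e-04 2.30330859e-01]
scene [[0.868, 0.361, -0.341, 0.926], [0.496, -0.649, 0.577, -0.636], [-0.013, -0.67, -0.742, 1.003], [0.0, 0.0, 0.0, 1.0]] 468.1018088917117
mould_clamp [([0.504, -0.106, -0.002], 0.64)]
back_stop [([0.528, -0.093, 0.016], 0.87)]
mould [([0.613, 0.122, -0.006], 0.91), ([0.7, -0.002, 0.002], 0.9)]
column_top [([0.527, -0.025, 0.098], 0.84)]
swing_arm [([0.528, -0.027, 0.002], 0.72), ([0.644, -0.142, -0.002], 0.67)]
knob_top [([0.578, -0.086, 0.132], 0.82)]
screw_collar [([0.581, -0.091, 0.102], 0.75)]
knob_mark [([0.596, -0.102, 0.132], 0.77), ([0.642, -0.139, -0.003], 0.36)]
die_stub [([0.514, -0.21, -0.001], 0.83)]
mould_half [([0.661, -0.234, -0.001], 0.97), ([0.593, -0.1, 0.128], 0.28)]
polish_tin [([0.4, 0.018, 0.0], 0.71), ([0.661, -0.236, 0.001], 0.47)]
medal [([0.642, -0.135, -0.004], 0.81), ([0.597, -0.104, 0.127], 0.29)]
caliper [([0.536, -0.322, 0.0], 0.8)]
hammer [([0.388, 0.151, -0.002], 0.77)]
dapping_block [([0.489, 0.062, -0.004], 0.64)]
side [[0.935, -0.254, 0.247, 0.2], [-0.354, -0.632, 0.689, -0.755], [-0.0
[... 161 characters left out ...]
8, -0.086, 0.097], 0.41)]
mould [([0.47, -0.115, 0.014], 0.78), ([0.607, 0.122, -0.002], 0.74)]
column_top [([0.527, -0.025, 0.102], 0.9)]
swing_arm [([0.528, -0.024, -0.006], 0.73)]
knob_top [([0.58, -0.084, 0.129], 0.5), ([0.502, -0.103, -0.003], 0.47)]
screw_collar [([0.581, -0.086, 0.1], 0.79)]
knob_mark [([0.593, -0.096, 0.13], 0.75), ([0.654, -0.236, -0.001], 0.36)]
die_stub [([0.508, -0.209, 0.001], 0.64)]
mould_half [([0.653, -0.236, 0.002], 0.66)]
polish_tin [([0.408, 0.02, -0.003], 0.64)]
medal [([0.642, -0.135, 0.001], 0.69), ([0.39, 0.153, -0.002], 0.36)]
caliper [([0.537, -0.319, 0.002], 0.72)]
hammer [([0.389, 0.155, -0.002], 0.77)]
dapping_block [([0.487, 0.064, 0.003], 0.64)]
```

View pics/scene0.png

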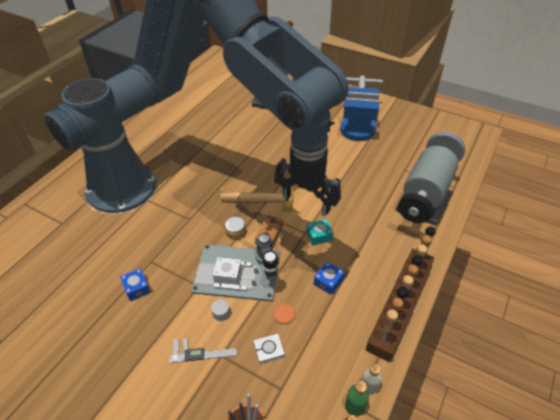

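The scene shows the clamp at about (235,272), with the mould on its bed at (228,270) and the swing arm open at (270,262). The blue and turquoise blocks are look-alikes. I'm moving over the clamp for a wrist view.

>>> jog_arm(commands=[[0, -3, -2.2, 1.2, 0.08], [0, -3, -2.2, 1.2, 0.08], [0, -3, -2.2, 1.2, 0.08], [0, -3, -2.2, 1.2, 0.08], [0, -3, -2.2, 1.2, 0.08], [0, 0, 0, 0, 0], [0, 0, 0, 0, 0]])

```text
t: 2.18
tcp_pos: [0.4696, -0.1124, 0.2914]
tool_rot: [0.543, 0.84, -0.001, -0.0]
force: [-0.2, 0.6, -0.3]
finger_gap: 0.004
```

```bash
cat >> h.py <<'E'
from scipy.spatial.transform import Rotation as R
def wrist():
    s=manip.sense(); p=snapshot('wrist')
    T=np.eye(4);T[:3,:3]=R.from_quat(s['tool_rot']).as_matrix();T[:3,3]=s['tcp_pos']
    return p, T@np.array(p['hand_eye']), s
def pix(p,X,q):  # pixel->world on plane z
    return lambda u,v,z: X[:3,3]+(d:=X[:3,:3]@np.linalg.solve(np.array(p['intrinsics']),[u,v,1]))*(z-X[2,3])/d[2]
def proj(p,X,P):
    c=np.linalg.inv(X)@np.append(P,1); u=np.array(p['intrinsics'])@c[:3]; return u[:2]/u[2]
E
python3 - <<'E'
from h import *
p,X,s=wrist(); save(p,'w1')
print(s['t'],s['tcp_pos'],s['tool_rot'],s['q'],s['force'],s['finger_gap']); print(np.round(X,3).tolist())
for n in ['mould_clamp','back_stop','mould','column_top','swing_arm','knob_top','screw_collar','knob_mark']:
    r=models.pinpoint(p,n); print(n,[(np.round(d['centre'],4).tolist(),round(d['score'],2)) for d in r[:2]])
E
```

```text
2.1833 [ 0.46960822 -0.11238008  0.29135749] [ 5.42623018e-01  8.39976047e-01 -7.00555268e-04 -9.57281886e-05] [-4.65973230e-01  2.60007866e-01  1.70055957e+00 -1.48353066e-03
  1.18136640e+00 -8.89092361e-01] [-0.19223743  0.62197461 -0.32982073] 0.0038374804480488037
[[0.912, 0.397, 0.107, 0.442], [0.411, -0.879, -0.24, -0.053], [-0.001, 0.262, -0.965, 0.435], [0.0, 0.0, 0.0, 1.0]]
mould_clamp [([0.5025, -0.103, -0.0001], 0.62), ([0.5276, -0.0935, 0.0155], 0.36)]
back_stop [([0.5267, -0.0926, 0.0151], 0.58)]
mould [([0.4686, -0.1137, 0.0132], 0.9), ([0.6129, 0.1236, 0.001], 0.76)]
column_top [([0.5244, -0.026, 0.1019], 0.89)]
swing_arm [([0.5282, -0.0219, -0.0038], 0.79)]
knob_top [([0.5855, -0.0851, 0.1292], 0.75)]
screw_collar [([0.5798, -0.0858, 0.1022], 0.8)]
knob_mark [([0.5965, -0.1026, 0.131], 0.55)]
```

View pics/w1.png

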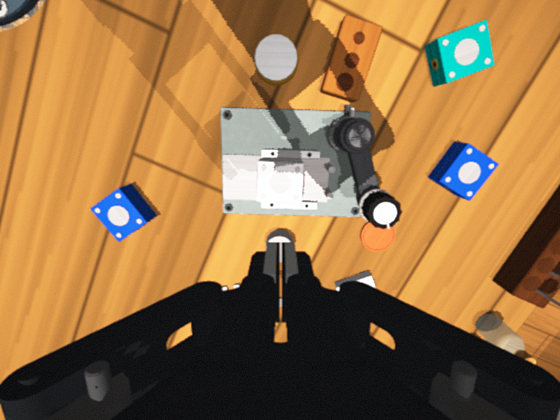

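The wrist view shows the plate at pixels (222–362, 107–215), the mould at (280,185), the column at (352,133) and the knob at (382,210). I'll zoom in to measure precisely.

Run:
```python
from h import *
a=cv2.imread('pics/w1.png')[98:248,215:415]
cv2.imwrite('pics/w1c.png',cv2.resize(a,None,fx=4,fy=4,interpolation=cv2.INTER_CUBIC))
```

```text
(no output)
```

View pics/w1c.png

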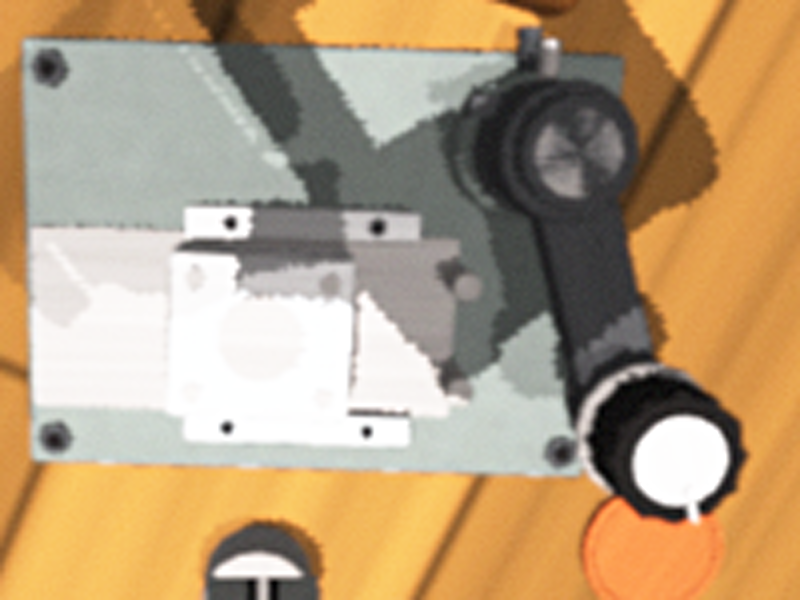

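Run:
```python
from h import *
from scipy.optimize import least_squares
p,X,s=wrist(); f=pix(p,X,0); g=lambda u,v,z: f(215+u/4,98+v/4,z)[:2]
# clamp-frame known points
K=[((28,228,.014),(-.115,.032)),((33,405,.014),(-.115,-.032)),((467,288,.038),(.035,.018)),((458,388,.038),(.035,-.018)),
 ((580,150,.100),(.052,.064)),((185,207,.024),(-.06,.041)),((420,213,.024),(.02,.041)),((410,445,.024),(.02,-.041)),((183,440,.024),(-.06,-.041))]
W=np.array([g(*k[0]) for k in K]);C=np.array([k[1] for k in K])
def tr(q,C): c,s=np.cos(q[2]),np.sin(q[2]); return C@np.array([[c,s],[-s,c]])+q[:2]
r=least_squares(lambda q:(tr(q,C)-W).ravel(),[.502,-.105,.4],loss='soft_l1',f_scale=.002)
q=r.x;print('clamp',q,np.round(1e3*(tr(q,C)-W),1).tolist())
inv=lambda P:(np.array(P)-q[:2])@np.array([[np.cos(q[2]),-np.sin(q[2])],[np.sin(q[2]),np.cos(q[2])]])
for n,a in dict(TL=(172,250),BL=(167,415),TR=(352,262),BR=(352,412)).items(): print('mould',n,inv(g(*a,.050))*1e3)
for n,a in dict(TL=(22,38),BL=(35,460),TR=(622,57)).items(): print('plate',n,inv(g(*a,.012))*1e3)
k=g(680,460,.131);print('knob',k,inv(k)*1e3, 'mark',g(695,520,.131))
```

```text
clamp [ 0.5016992  -0.10381188  0.40667772] [[0.3, 0.4], [0.5, 0.0], [-0.4, 0.5], [1.1, -0.9], [-0.6, -0.4], [-0.1, 0.0], [-0.1, 0.3], [-0.9, -0.3], [0.2, 0.2]]
mould TL [-62.37513445  29.15285828]
mould BL [-63.93371391 -25.46875229]
mould TR [-4.46185668 26.57784027]
mould BR [ -2.40273733 -23.07755325]
plate TL [-115.95028118   94.96857095]
plate BL [-115.73276298  -53.23913651]
plate TR [86.84655604 93.18894747]
knob [ 0.57945085 -0.08602715] [ 78.44515885 -14.42125509] mark [ 0.59148479 -0.09898117]
```

>>> jog_arm(commands=[[25, -0.6, -0.3, -2, 0.12], [25, -0.6, -0.3, -2, 0.12], [25, -0.6, -0.3, -2, 0.12], [25, -0.6, -0.3, -2, 0.12], [25, -0.6, -0.3, -2, 0.12], [25, -0.6, -0.4, -2, 0.12], [25, -0.6, -0.4, -2, 0.12], [25, -0.4, -0.2, -2, 0.12]])

```text
t: 3.35
tcp_pos: [0.4305, -0.137, 0.1287]
tool_rot: [0.072, 0.997, 0.001, 0.008]
force: [-0.3, -0.5, -0.7]
finger_gap: 0.252
```

>>> jog_arm(commands=[[25, 0, 0, -2, 0.12], [25, 0, 0, -2, 0.12], [25, 0, 0, -2, 0.12], [25, 0, 0, -1, 0.12], [25, 0, 0, -0.5, 0.1], [25, 0, 0, 0, 0], [25, 0, 0, 0, 0]])

```text
t: 3.93
tcp_pos: [0.43, -0.1364, 0.045]
tool_rot: [-0.229, 0.973, 0.006, 0.004]
force: [1.0, 0.1, 0.3]
finger_gap: 0.249
```

>>> jog_arm(commands=[[25, -0.4, -0.1, -0.6, -0.05], [25, -0.2, 0, -0.7, 0], [25, 0, 0, -0.4, 0], [25, 0, 0, 0, 0], [25, 0, 0, 0, 0]])

```text
t: 4.35
tcp_pos: [0.4264, -0.1382, 0.0285]
tool_rot: [-0.202, 0.979, 0.004, 0.007]
force: [0.0, 0.0, -0.2]
finger_gap: 0.25
```

```bash
cat >> h.py <<'E'
Q=np.array([.5017,-.1038,.4067])
def loc(P): d=np.array(P[:2])-Q[:2]; c,s=np.cos(Q[2]),np.sin(Q[2]); return np.round(1e3*np.array([c*d[0]+s*d[1],-s*d[0]+c*d[1]]),1)
def st():
    s=manip.sense(); M=R.from_quat(s['tool_rot']).as_matrix(); y=M[:,1]
    print('t %.2f'%s['t'],'tcp',np.round(s['tcp_pos'],4),'clampxy',loc(s['tcp_pos']),'jawyaw %.3f'%np.arctan2(y[1],y[0]),'tilt',np.round(M[:2,2],3),'F',np.round(s['force'],1),'Tz %.2f'%s['ft_torque'][2],'gap %.3f'%s['finger_gap'],'q1,q6',np.round(s['q'][[0,5]],2)); return s
E
python3 - <<'E'
from h import *
st(); p=snapshot('side'); save(p,'s1'); r=models.pinpoint(p,'mould'); print([(loc(d['centre']),d['score']) for d in r])
p,X,s=wrist(); save(p,'w2')
a=cv2.imread('pics/s1.png'); b=cv2.imread('pics/w2.png')
u,v=proj(dict(intrinsics=snapshot('side')['intrinsics']),np.array(snapshot('side')['extrinsics']),[.48,-.11,.03]).astype(int)
c=cv2.resize(a[v-75:v+75,u-100:u+100],(560,420)); cv2.imwrite('pics/s1c.png',np.hstack([c,b])[:, :] if 0 else cv2.resize(np.hstack([c,b]),(800,300)))
E
```

```text
t 4.35 tcp [ 0.4264 -0.1382  0.0285] clampxy [-82.8  -1.8] jawyaw 1.977 tilt [0.011 0.01 ] F [ 0.   0.  -0.2] Tz 0.01 gap 0.250 q1,q6 [-0.57 -2.58]
[(array([-34.2,   2.5]), 0.81), (array([220.1,  19.4]), 0.74), (array([-259.4,  -54. ]), 0.73), (array([186.8, 165.5]), 0.72)]
```

View pics/s1c.png

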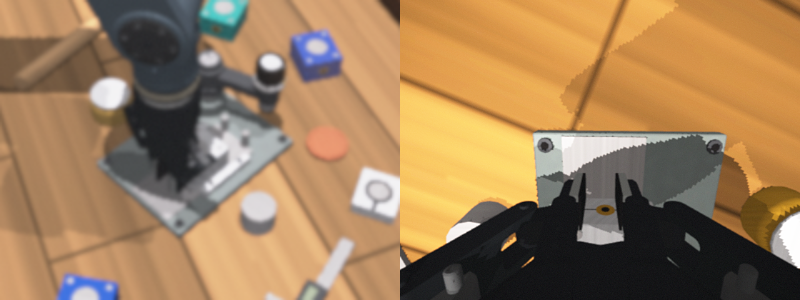

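The fingers are lined up with the mould's front face; the wrist half shows the bush at (605,210), between them. Next I push.

>>> jog_arm(commands=[[25, 0.2, 0.3, 0, 0], [25, 0.28, 0.12, 0, 0], [25, 0.28, 0.12, 0, 0], [25, 0.28, 0.12, 0, 0], [25, 0.28, 0.12, 0, 0], [25, 0.28, 0.12, 0, 0], [25, 0.28, 0.12, 0, 0], [25, 0.28, 0.12, 0, 0]])

```text
t: 5.27
tcp_pos: [0.4475, -0.1251, 0.0291]
tool_rot: [-0.202, 0.979, 0.005, 0.005]
force: [-3.0, -1.5, 0.8]
finger_gap: 0.251
```

>>> jog_arm(commands=[[25, 0.28, 0.12, 0, 0], [25, 0.28, 0.12, 0, 0], [25, 0.18, 0.08, 0, 0], [25, 0, 0, 0, 0]])

```text
t: 5.6
tcp_pos: [0.4561, -0.1215, 0.0291]
tool_rot: [-0.203, 0.979, 0.005, 0.005]
force: [-2.4, -1.7, 2.1]
finger_gap: 0.247
```

Run:
```python
from h import *
st()
for c in ['side','scene']:
    p=snapshot(c); r=models.pinpoint(p,'mould'); print([(loc(d['centre']),d['score']) for d in r[:3]])
```

```text
t 5.60 tcp [ 0.4561 -0.1215  0.0291] clampxy [-48.9   1.8] jawyaw 1.979 tilt [0.007 0.011] F [-2.4 -1.7  2.1] Tz 0.02 gap 0.247 q1,q6 [-0.51 -2.51]
[(array([224. ,  16.4]), 0.8), (array([55.1, 60.1]), 0.75), (array([-259.5,  -54.3]), 0.61)]
[(array([-7.9,  5.7]), 0.94), (array([-263.7,  -52.9]), 0.85), (array([222.7,  17. ]), 0.83)]
```

Contact shows about 3 N of sliding friction, with roughly 8 mm left to go. I'll continue in small steps.

>>> jog_arm(commands=[[25, 0.2, 0.08, 0, 0], [25, 0.2, 0.08, 0, 0], [25, 0.14, 0.05, 0, 0], [25, 0, 0, 0, 0]])

```text
t: 6.13
tcp_pos: [0.4609, -0.1195, 0.0292]
tool_rot: [-0.202, 0.979, 0.005, 0.004]
force: [-1.2, -0.6, 0.2]
finger_gap: 0.249
```

>>> jog_arm(commands=[[25, 0.1, 0.04, 0, 0], [25, 0.1, 0.04, 0, 0]])

```text
t: 6.3
tcp_pos: [0.4625, -0.1187, 0.0292]
tool_rot: [-0.202, 0.979, 0.005, 0.003]
force: [-2.1, -1.6, 1.0]
finger_gap: 0.249
```

Run:
```python
from h import *
st()
```

```text
t 6.30 tcp [ 0.4625 -0.1187  0.0292] clampxy [-41.9   1.8] jawyaw 1.978 tilt [0.005 0.012] F [-2.1 -1.6  1. ] Tz 0.02 gap 0.249 q1,q6 [-0.49 -2.5 ]
```

>>> jog_arm(commands=[[25, 0.1, 0.04, 0, 0], [25, 0.08, 0.03, 0, 0]])

```text
t: 6.47
tcp_pos: [0.4633, -0.1181, 0.0292]
tool_rot: [-0.203, 0.979, 0.006, 0.002]
force: [-6.3, -6.7, 3.5]
finger_gap: 0.254
```

>>> jog_arm(commands=[[25, 0.08, 0.03, 0, 0]])

```text
t: 6.55
tcp_pos: [0.4632, -0.1181, 0.0292]
tool_rot: [-0.203, 0.979, 0.006, 0.001]
force: [-5.1, -6.1, 3.0]
finger_gap: 0.244
```

>>> jog_arm(commands=[[25, 0.08, 0.03, 0, 0]])

```text
t: 6.63
tcp_pos: [0.4632, -0.1182, 0.0293]
tool_rot: [-0.203, 0.979, 0.006, 0.0]
force: [-5.1, -5.5, 1.4]
finger_gap: 0.252
```

>>> jog_arm(commands=[[25, 0.13, 0.05, 0, 0], [25, 0.1, 0.04, 0, 0]])

```text
t: 6.8
tcp_pos: [0.4631, -0.1181, 0.0293]
tool_rot: [-0.203, 0.979, 0.006, -0.002]
force: [-5.0, -5.6, 3.0]
finger_gap: 0.253
```

Run:
```python
from h import *
st()
```

```text
t 6.80 tcp [ 0.4631 -0.1181  0.0293] clampxy [-41.1   2.1] jawyaw 1.980 tilt [-0.006  0.012] F [-5.  -5.6  3. ] Tz -0.11 gap 0.253 q1,q6 [-0.49 -2.48]
```

>>> jog_arm(commands=[[25, -0.5, -0.2, 0, 0], [25, -0.5, -0.2, 0, 0], [25, 0, 0, 2, -0.12], [25, 0, 0, 3, -0.12], [25, 0, 0, 3, -0.12], [25, 0, 0, 3, -0.12], [25, 0, 0, 3, -0.12], [25, 0, 0, 3, -0.12]])

```text
t: 7.47
tcp_pos: [0.4499, -0.1197, 0.1993]
tool_rot: [0.169, 0.986, 0.012, -0.002]
force: [0.6, -0.6, -1.2]
finger_gap: 0.256
```

>>> jog_arm(commands=[[62, 0.5, 0.3, 3, -0.12], [62, 0.5, 0.3, 3, -0.12], [62, 0.5, 0, 1, -0.12], [62, 0.5, 0, 0, -0.12], [62, 0, 0, 0, -0.12], [62, 0, 0, 0, -0.12], [62, 0, 0, 0, -0.12], [62, 0, 0, 0, -0.12]])

```text
t: 8.13
tcp_pos: [0.4755, -0.113, 0.2826]
tool_rot: [0.62, 0.784, 0.011, 0.018]
force: [0.8, -0.3, 0.3]
finger_gap: 0.621
```

Run:
```python
from h import *
st(); p,X,s=wrist(); save(p,'w3'); np.savez('w3.npz',X=X,K=p['intrinsics'])
r=models.pinpoint(p,'mould'); print([(loc(d['centre']),d['score']) for d in r[:3]])
c=proj(p,X,[*Q[:2],.04]).astype(int); x0,y0=c[0]-70,c[1]-75; print(x0,y0)
r=models.pinpoint(p,'knob_top'); print([(d['centre'],d['score']) for d in r[:1]])
a=cv2.imread('pics/w3.png')[y0:y0+150,x0:x0+200]
cv2.imwrite('pics/w3c.png',cv2.resize(a,None,fx=4,fy=4,interpolation=cv2.INTER_CUBIC))
```

```text
t 8.13 tcp [ 0.4755 -0.113   0.2826] clampxy [-27.7   1.9] jawyaw 0.233 tilt [ 0.043 -0.005] F [ 0.8 -0.3  0.3] Tz 0.06 gap 0.621 q1,q6 [-0.47 -0.71]
[(array([220.2,  13.9]), 0.84), (array([0.4, 4.5]), 0.8), (array([-255.9,  -52.9]), 0.72)]
224 98
[([0.5845, -0.0877, 0.1301], 0.58)]
```

View pics/w3c.png

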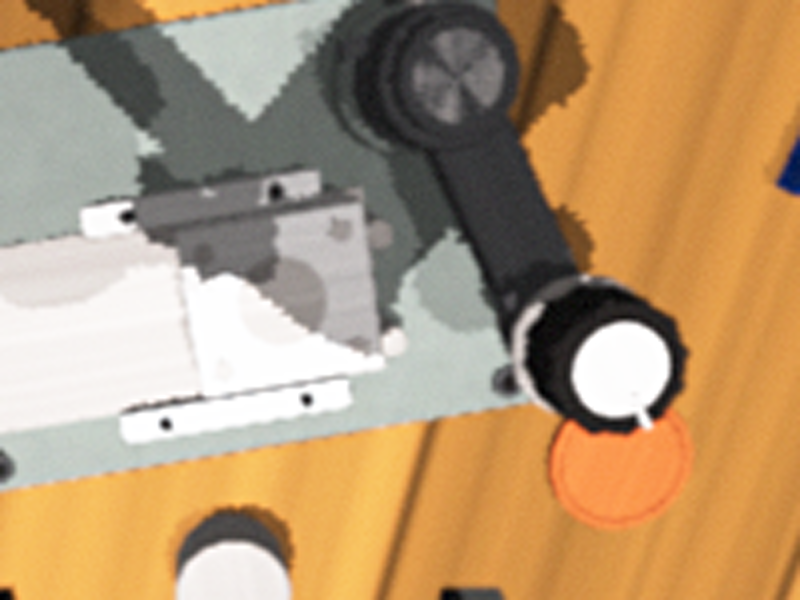

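Run:
```python
from h import *
d=np.load('w3.npz'); f=pix(dict(intrinsics=d['K']),d['X'],0); g=lambda u,v,z: loc(f(224+u/4,98+v/4,z))
print('mould',g(358,197,.05),g(380,362,.05),g(182,262,.05),g(205,396,.05))
print('pins',g(380,235,.038),g(393,342,.038)); print('rail',g(80,210,.024),g(318,170,.024),g(120,440,.024),g(352,402,.024))
print('col',g(460,75,.1),'knob',g(622,370,.131), f(224+622/4,98+370/4,.131))
```

```text
mould [27.9 29.9] [ 27.5 -23.5] [-29.8  19.8] [-30.4 -24.3]
pins [34.9 15.3] [ 34.3 -20.5]
rail [-60.4  39.3] [19.6 38.2] [-63.1 -41. ] [ 19.3 -42.4]
col [52.3 61.7] knob [ 77.9 -17. ] [ 0.57998783 -0.08858877  0.131     ]
```

Measured against the rails and pins, the mould is square, with its centre within about 1 mm of home. The arm and knob are unmoved. A slightly firmer push will confirm it's seated before I swing the arm.

>>> jog_arm(commands=[[0, -0.6, -0.2, -3, 0.06], [0, -0.6, -0.2, -3, 0.06], [0, -0.6, -0.2, -3, 0.05], [0, -0.5, -0.3, -3, 0], [0, -0.5, -0.2, -3, 0], [0, 0, 0, -3, 0], [0, 0, 0, -3, 0], [0, 0, 0, -1.5, 0]])

```text
t: 8.95
tcp_pos: [0.4524, -0.1272, 0.0556]
tool_rot: [0.532, 0.846, 0.016, 0.03]
force: [0.1, 0.2, -0.0]
finger_gap: 0.002
```

Run:
```python
from h import *
st()
```

```text
t 8.95 tcp [ 0.4524 -0.1272  0.0556] clampxy [-54.5  -2. ] jawyaw 0.450 tilt [ 0.067 -0.005] F [ 0.1  0.2 -0. ] Tz -0.04 gap 0.002 q1,q6 [-0.53 -1.04]
```

>>> jog_arm(commands=[[0, -0.2, 0.3, -1.5, -0.04], [0, 0, 0.1, -0.9, 0], [0, 0.3, 0.1, 0, 0], [0, 0.2, 0.1, 0, 0]])

```text
t: 9.28
tcp_pos: [0.4535, -0.1206, 0.0255]
tool_rot: [0.546, 0.837, 0.015, 0.026]
force: [0.7, -0.2, -0.2]
finger_gap: 0.002
```

>>> jog_arm(commands=[[0, 0.18, 0.08, 0, 0], [0, 0.1, 0.04, 0, 0]])

```text
t: 9.45
tcp_pos: [0.4578, -0.1198, 0.0262]
tool_rot: [0.545, 0.838, 0.015, 0.027]
force: [0.0, -0.2, 0.5]
finger_gap: 0.004
```

Run:
```python
from h import *
st()
```

```text
t 9.45 tcp [ 0.4578 -0.1198  0.0262] clampxy [-46.6   2.7] jawyaw 0.419 tilt [ 0.062 -0.004] F [ 0.  -0.2  0.5] Tz -0.03 gap 0.004 q1,q6 [-0.51 -0.99]
```

>>> jog_arm(commands=[[0, 0.18, 0.08, 0, 0], [0, 0.1, 0.04, 0, 0]])

```text
t: 9.62
tcp_pos: [0.4616, -0.1188, 0.0276]
tool_rot: [0.544, 0.839, 0.015, 0.028]
force: [-4.7, -1.7, -0.7]
finger_gap: -0.0
```

>>> jog_arm(commands=[[0, 0.1, 0.04, 0, 0], [0, 0.1, 0.04, 0, 0]])

```text
t: 9.78
tcp_pos: [0.4617, -0.1184, 0.0283]
tool_rot: [0.543, 0.839, 0.014, 0.027]
force: [-4.5, -7.3, -3.8]
finger_gap: 0.001
```

>>> jog_arm(commands=[[0, 0.1, 0.04, 0, 0], [0, 0.1, 0.04, 0, 0]])

```text
t: 9.95
tcp_pos: [0.4615, -0.1183, 0.0285]
tool_rot: [0.542, 0.84, 0.013, 0.025]
force: [-3.4, -5.7, -3.1]
finger_gap: -0.0
```

>>> jog_arm(commands=[[0, 0.2, 0.03, 0, 0], [0, 0.22, 0.02, 0, 0]])

```text
t: 10.12
tcp_pos: [0.4616, -0.1182, 0.0285]
tool_rot: [0.541, 0.841, 0.011, 0.021]
force: [-9.0, -8.5, 0.5]
finger_gap: 0.002
```

Run:
```python
from h import *
st()
```

```text
t 10.12 tcp [ 0.4616 -0.1182  0.0285] clampxy [-42.6   2.6] jawyaw 0.428 tilt [ 0.048 -0.005] F [-9.  -8.5  0.5] Tz -0.12 gap 0.002 q1,q6 [-0.5  -0.97]
```

No movement at 12 N, so the mould is home. Next is the knob.

>>> jog_arm(commands=[[0, -0.5, -0.2, 0, 0], [0, -0.4, -0.2, 1, 0], [0, 0, 0, 3, 0], [62, 0, 0, 3.5, 0], [62, 0, 0, 3.5, 0], [62, 0, 0, 3.5, -0.05], [62, 1.5, 0.5, 3.5, -0.05], [62, 2, 0.6, 0, -0.05]])

```text
t: 10.78
tcp_pos: [0.4814, -0.1104, 0.2208]
tool_rot: [0.606, 0.795, 0.011, 0.021]
force: [0.8, -0.3, 0.0]
finger_gap: 0.619
```

>>> jog_arm(commands=[[62, 2.5, 0.6, 0, -0.05], [62, 2.5, 0.6, 0, 0], [62, 2, 0.5, 0, 0], [62, 1, 0.3, 0, 0], [62, 0, 0, 0, 0]])

```text
t: 11.2
tcp_pos: [0.5687, -0.0884, 0.2336]
tool_rot: [0.627, 0.778, 0.015, 0.032]
force: [0.3, -0.2, -0.4]
finger_gap: 0.624
```

Run:
```python
from h import *
st()
for c in ['side','scene']:
    p=snapshot(c)
    for n in ['knob_top','screw_collar']: print(c,n,[(np.round(d['centre'],4),round(d['score'],2)) for d in models.pinpoint(p,n)[:1]])
```

```text
t 11.20 tcp [ 0.5687 -0.0884  0.2336] clampxy [ 67.7 -12.3] jawyaw 0.215 tilt [ 0.069 -0.017] F [ 0.3 -0.2 -0.4] Tz 0.00 gap 0.624 q1,q6 [-0.35 -0.57]
side knob_top [(array([ 0.5783, -0.0822,  0.1285]), 0.74)]
side screw_collar [(array([ 0.5799, -0.087 ,  0.0975]), 0.49)]
scene knob_top [(array([ 0.5814, -0.0851,  0.1319]), 0.68)]
scene screw_collar [(array([ 0.5822, -0.0902,  0.1056]), 0.7)]
```

>>> jog_arm(commands=[[62, 0.8, 0.1, -1.5, 0], [62, 0.4, 0.1, -1.5, 0], [62, 0, 0, -1.5, 0], [62, 0, 0, -1.5, 0], [62, 0, 0, -1.5, 0], [62, 0, 0, 0, 0]])

```text
t: 12.0
tcp_pos: [0.574, -0.0891, 0.1558]
tool_rot: [0.63, 0.776, 0.014, 0.03]
force: [-0.1, -0.0, 0.1]
finger_gap: 0.616
```

Run:
```python
from h import *
st();p=snapshot('wrist'); save(p,'w4')
```

```text
t 12.00 tcp [ 0.574  -0.0891  0.1558] clampxy [ 72.2 -15.1] jawyaw 0.208 tilt [ 0.064 -0.017] F [-0.1 -0.   0.1] Tz -0.01 gap 0.616 q1,q6 [-0.35 -0.56]
```

View pics/w4.png

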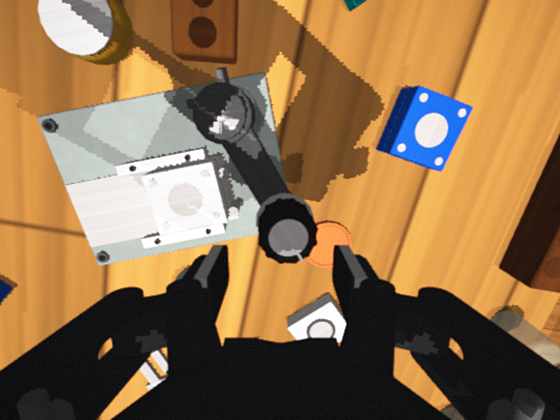

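The knob's top is at (290,237) and the fingertips straddle it at (217,250) and (348,250). I'll shift slightly and lower over it.

>>> jog_arm(commands=[[62, 0.6, 0.2, 0, 0], [62, 0.2, 0.1, 0, 0], [62, 0, 0, 0, 0]])

```text
t: 12.3
tcp_pos: [0.5839, -0.0871, 0.1592]
tool_rot: [0.63, 0.776, 0.014, 0.032]
force: [0.6, 0.6, -0.4]
finger_gap: 0.618
```

Run:
```python
from h import *
st(); p,X,s=wrist(); f=pix(p,X,0)
print([(np.round(d['centre'],4),round(d['score'],2)) for d in models.pinpoint(p,'knob_top')[:2]])
```

```text
t 12.30 tcp [ 0.5839 -0.0871  0.1592] clampxy [ 82.1 -17.2] jawyaw 0.207 tilt [ 0.068 -0.018] F [ 0.6  0.6 -0.4] Tz -0.06 gap 0.618 q1,q6 [-0.34 -0.55]
[(array([ 0.5867, -0.0869,  0.1313]), 0.56)]
```

>>> jog_arm(commands=[[62, -0.1, 0, -1.2, 0], [62, -0.1, 0, -1.2, 0], [62, 0, 0, -1.2, 0], [62, 0, 0, -1, 0], [62, 0, 0, -0.4, 0], [62, 0, 0, 0, 0]])

```text
t: 12.9
tcp_pos: [0.5846, -0.0877, 0.1119]
tool_rot: [0.63, 0.776, 0.016, 0.037]
force: [-0.2, -0.0, 0.3]
finger_gap: 0.616
```

Run:
```python
from h import *
st()
```

```text
t 12.90 tcp [ 0.5846 -0.0877  0.1119] clampxy [ 82.5 -18. ] jawyaw 0.209 tilt [ 0.078 -0.022] F [-0.2 -0.   0.3] Tz 0.02 gap 0.616 q1,q6 [-0.34 -0.55]
```

>>> jog_arm(commands=[[62, -0.5, 0, 0, 0], [62, -0.5, 0, 0, 0], [62, -0.45, -0.3, 0, 0], [62, -0.45, -0.3, 0, 0], [62, -0.45, -0.3, 0, 0], [62, -0.45, -0.2, 0, 0]])

```text
t: 13.4
tcp_pos: [0.5588, -0.1007, 0.1147]
tool_rot: [0.629, 0.776, 0.018, 0.042]
force: [2.1, -0.6, -0.5]
finger_gap: 0.617
```

```bash
cat >> h.py <<'E'
def gp():
    s=manip.sense(); M=R.from_quat(s['tool_rot']).as_matrix(); g=s['tcp_pos']-manip.hold_point_z*M[:,2]
    d=g[:2]-[.5242,-.0244]; print('grasp',np.round(g,4),'loc',loc(g),'r %.4f ang %.1f'%(np.hypot(*d),np.degrees(np.arctan2(d[1],d[0]))))
E
python3 - <<'E'
from h import *
st();gp(); p=snapshot('side')
for n in ['knob_top','screw_collar','swing_arm']: print(n,[(np.round(d['centre'],4),round(d['score'],2)) for d in models.pinpoint(p,n)[:1]])
E
```

```text
t 13.40 tcp [ 0.5588 -0.1007  0.1147] clampxy [ 53.7 -19.7] jawyaw 0.210 tilt [ 0.088 -0.025] F [ 2.1 -0.6 -0.5] Tz -0.01 gap 0.617 q1,q6 [-0.38 -0.6 ]
grasp [ 0.5571 -0.1002  0.1333] loc [ 52.3 -18.6] r 0.0827 ang -66.5
knob_top [(array([ 0.5645, -0.096 ,  0.1276]), 0.54)]
screw_collar [(array([ 0.5667, -0.0946,  0.128 ]), 0.65)]
swing_arm [(array([ 0.5233, -0.0228, -0.0025]), 0.97)]
```

>>> jog_arm(commands=[[62, -0.5, -0.15, -0.1, 0], [62, -0.5, -0.15, -0.1, 0], [62, -0.5, -0.15, -0.1, 0], [62, -0.5, -0.1, -0.1, 0], [62, -0.5, -0.1, -0.1, 0], [62, -0.5, 0, -0.1, 0], [62, -0.5, 0, -0.1, 0], [62, -0.4, 0, -0.1, 0]])

```text
t: 14.27
tcp_pos: [0.52, -0.1088, 0.1079]
tool_rot: [0.629, 0.776, 0.019, 0.046]
force: [1.8, 0.6, 1.5]
finger_gap: 0.622
```

Run:
```python
from h import *
st();gp(); p=snapshot('side')
for n in ['knob_top','screw_collar']: print(n,[(np.round(d['centre'],4),round(d['score'],2)) for d in models.pinpoint(p,n)[:1]])
```

```text
t 14.27 tcp [ 0.52   -0.1088  0.1079] clampxy [ 14.8 -11.9] jawyaw 0.210 tilt [ 0.096 -0.028] F [1.8 0.6 1.5] Tz -0.02 gap 0.622 q1,q6 [-0.42 -0.65]
grasp [ 0.5182 -0.1083  0.1265] loc [ 13.4 -10.7] r 0.0841 ang -94.1
knob_top [(array([ 0.5267, -0.1027,  0.1276]), 0.71)]
screw_collar [(array([ 0.5285, -0.1032,  0.102 ]), 0.68)]
```

>>> jog_arm(commands=[[62, -0.4, 0, -0.1, 0], [62, -0.4, 0, 0, 0], [62, -0.35, 0.05, 0, 0], [62, -0.3, 0.1, 0, 0], [62, -0.2, 0.05, 0, 0], [62, -0.15, 0.05, 0, 0]])

```text
t: 14.92
tcp_pos: [0.5005, -0.1056, 0.1062]
tool_rot: [0.629, 0.776, 0.019, 0.046]
force: [1.3, -1.1, 0.2]
finger_gap: 0.622
```

Run:
```python
from h import *
st();gp(); p=snapshot('side')
for n in ['knob_top','screw_collar']: print(n,[(np.round(d['centre'],4),loc(d['centre']),round(d['score'],2)) for d in models.pinpoint(p,n)[:1]])
```

```text
t 14.92 tcp [ 0.5005 -0.1056  0.1062] clampxy [-1.8 -1.2] jawyaw 0.211 tilt [ 0.095 -0.028] F [ 1.3 -1.1  0.2] Tz -0.06 gap 0.622 q1,q6 [-0.44 -0.67]
grasp [ 0.4988 -0.1051  0.1248] loc [-3.2 -0.1] r 0.0846 ang -107.5
knob_top [(array([ 0.5049, -0.1011,  0.1303]), array([4. , 1.2]), 0.53)]
screw_collar [(array([ 0.5102, -0.1051,  0.1   ]), array([ 7.3, -4.6]), 0.82)]
```

About 5 mm of arc is left. I'll take small steps until the force rises.

>>> jog_arm(commands=[[62, -0.15, 0.04, 0, 0], [62, -0.15, 0.04, 0, 0]])

```text
t: 15.23
tcp_pos: [0.4977, -0.1048, 0.1062]
tool_rot: [0.629, 0.776, 0.019, 0.045]
force: [1.7, 0.2, -0.2]
finger_gap: 0.62
```

>>> jog_arm(commands=[[62, -0.12, 0.03, 0, 0], [62, -0.12, 0.03, 0, 0]])

```text
t: 15.4
tcp_pos: [0.4954, -0.1043, 0.1062]
tool_rot: [0.629, 0.776, 0.019, 0.046]
force: [1.0, -0.7, -0.1]
finger_gap: 0.622
```

>>> jog_arm(commands=[[62, -0.1, 0.03, 0, 0], [62, -0.1, 0.03, 0, 0]])

```text
t: 15.57
tcp_pos: [0.4947, -0.1042, 0.1065]
tool_rot: [0.629, 0.776, 0.02, 0.048]
force: [3.5, -1.0, -2.8]
finger_gap: 0.617
```

Run:
```python
from h import *
st();gp()
```

```text
t 15.57 tcp [ 0.4947 -0.1042  0.1065] clampxy [-6.6  2.3] jawyaw 0.211 tilt [ 0.099 -0.029] F [ 3.5 -1.  -2.8] Tz 0.02 gap 0.617 q1,q6 [-0.44 -0.67]
grasp [ 0.4929 -0.1037  0.1251] loc [-8.1  3.6] r 0.0853 ang -111.5
```

>>> jog_arm(commands=[[62, -0.1, 0, 0, 0], [62, -0.12, 0, 0, 0]])

```text
t: 15.73
tcp_pos: [0.4943, -0.1045, 0.1066]
tool_rot: [0.629, 0.776, 0.021, 0.049]
force: [5.7, 0.2, -4.4]
finger_gap: 0.623
```

Run:
```python
from h import *
st();gp(); p=snapshot('side')
for n in ['knob_top','screw_collar']: print(n,[(np.round(d['centre'],4),loc(d['centre']),round(d['score'],2)) for d in models.pinpoint(p,n)[:1]])
```

```text
t 15.73 tcp [ 0.4943 -0.1045  0.1066] clampxy [-7.1  2.2] jawyaw 0.210 tilt [ 0.103 -0.03 ] F [ 5.7  0.2 -4.4] Tz 0.09 gap 0.623 q1,q6 [-0.44 -0.67]
grasp [ 0.4924 -0.104   0.1252] loc [-8.6  3.5] r 0.0857 ang -111.8
knob_top [(array([ 0.5016, -0.1005,  0.1299]), array([1.2, 3.1]), 0.54)]
screw_collar [(array([ 0.5026, -0.1016,  0.1   ]), array([1.7, 1.7]), 0.7)]
```

The arm is on its stop. I'll centre on the knob and grip it.

>>> jog_arm(commands=[[62, 0.5, 0, 0, 0], [62, 0.4, 0, 0, 0], [62, 0, 0, 0, 0]])

```text
t: 16.13
tcp_pos: [0.501, -0.1032, 0.1058]
tool_rot: [0.629, 0.776, 0.02, 0.046]
force: [-0.9, -0.7, 0.2]
finger_gap: 0.617
```

Run:
```python
from h import *
st();gp();
p,X,s=wrist(); save(p,'w5')
for n in ['knob_top','screw_collar','knob_mark']: print(n,[(np.round(d['centre'],4),loc(d['centre']),round(d['score'],2)) for d in models.pinpoint(p,n)[:1]])
```

```text
t 16.13 tcp [ 0.501  -0.1032  0.1058] clampxy [-0.4  0.9] jawyaw 0.211 tilt [ 0.096 -0.027] F [-0.9 -0.7  0.2] Tz 0.04 gap 0.617 q1,q6 [-0.43 -0.66]
grasp [ 0.4992 -0.1027  0.1245] loc [-1.9  2. ] r 0.0822 ang -107.7
knob_top [(array([ 0.5084, -0.1066,  0.1319]), array([ 5. , -5.2]), 0.7)]
screw_collar [(array([ 0.5045, -0.1035,  0.1046]), array([ 2.7, -0.8]), 0.62)]
knob_mark [(array([ 0.5012, -0.1245,  0.1316]), array([ -8.6, -18.8]), 0.72)]
```

View pics/w5.png

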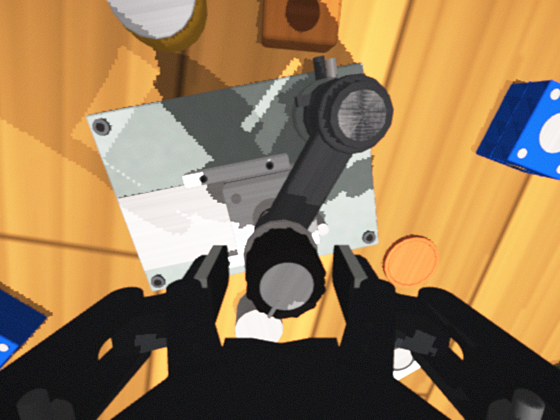

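The knob sits between the pads, with its top at (288,287) and the line at (270,312). Now I close.

>>> jog_arm(commands=[[62, 0.2, -0.1, -0.2, 0], [30, 0, 0, 0, 0], [30, 0, 0, 0, 0], [30, 0, 0, 0, 0], [30, 0, 0, 0, 0], [30, 0, 0, 0, 0]], squeeze=45)

```text
t: 16.83
tcp_pos: [0.5025, -0.1038, 0.1044]
tool_rot: [0.629, 0.776, 0.02, 0.046]
force: [0.2, -0.2, 0.4]
finger_gap: 0.425
```

Run:
```python
from h import *
st();gp()
```

```text
t 16.83 tcp [ 0.5025 -0.1038  0.1044] clampxy [ 0.7 -0.4] jawyaw 0.211 tilt [ 0.096 -0.027] F [ 0.2 -0.2  0.4] Tz 0.07 gap 0.425 q1,q6 [-0.43 -0.66]
grasp [ 0.5007 -0.1033  0.123 ] loc [-0.7  0.8] r 0.0824 ang -106.6
```

>>> jog_arm(commands=[[30, 0, 0, 0, -0.1], [30, 0, 0, -0.01, -0.1], [30, 0, 0, -0.01, -0.1], [30, 0, 0, -0.01, -0.1]])

```text
t: 17.17
tcp_pos: [0.5025, -0.1043, 0.1041]
tool_rot: [0.775, 0.63, 0.01, 0.049]
force: [0.4, -0.1, -0.9]
finger_gap: 0.422
```

Run:
```python
from h import *
st();gp()
```

```text
t 17.17 tcp [ 0.5025 -0.1043  0.1041] clampxy [ 0.6 -0.8] jawyaw -0.203 tilt [ 0.077 -0.064] F [ 0.4 -0.1 -0.9] Tz 0.26 gap 0.422 q1,q6 [-0.41 -0.16]
grasp [ 0.5011 -0.1031  0.1227] loc [-0.3  0.9] r 0.0821 ang -106.4
```

>>> jog_arm(commands=[[30, 0, 0, -0.01, -0.1], [30, 0, 0, -0.01, -0.1], [30, 0, 0, -0.01, -0.1], [30, 0, 0, -0.01, -0.1], [30, 0, 0, -0.01, -0.1], [30, 0, 0, -0.01, -0.1]])

```text
t: 17.67
tcp_pos: [0.5024, -0.1048, 0.1034]
tool_rot: [0.931, 0.362, -0.007, 0.051]
force: [0.3, 0.9, 0.9]
finger_gap: 0.426
```

Run:
```python
from h import *
st();gp(); p=snapshot('side')
for n in ['knob_top','screw_collar','knob_mark']: print(n,[(np.round(d['centre'],4),loc(d['centre']),round(d['score'],2)) for d in models.pinpoint(p,n)[:1]])
```

```text
t 17.67 tcp [ 0.5024 -0.1048  0.1034] clampxy [ 0.3 -1.2] jawyaw -0.827 tilt [ 0.024 -0.1  ] F [0.3 0.9 0.9] Tz 0.27 gap 0.426 q1,q6 [-0.37  0.56]
grasp [ 0.502  -0.1029  0.122 ] loc [0.6 0.7] r 0.0816 ang -105.8
knob_top [(array([ 0.5017, -0.0998,  0.1287]), array([1.6, 3.7]), 0.57)]
screw_collar [(array([ 0.5023, -0.1017,  0.0992]), array([1.4, 1.7]), 0.62)]
knob_mark [(array([ 0.4823, -0.1075,  0.1289]), array([-19.3,   4.3]), 0.78)]
```

>>> jog_arm(commands=[[30, 0, 0, -0.01, -0.1], [30, 0, 0, -0.01, -0.1], [30, 0, 0, -0.01, -0.1], [30, 0, 0, -0.01, -0.1]])

```text
t: 18.2
tcp_pos: [0.5022, -0.105, 0.1031]
tool_rot: [0.984, 0.17, -0.016, 0.049]
force: [0.2, 0.3, 1.0]
finger_gap: 0.422
```

Run:
```python
from h import *
st();gp()
```

```text
t 18.20 tcp [ 0.5022 -0.105   0.1031] clampxy [-0.  -1.3] jawyaw -1.226 tilt [-0.016 -0.101] F [0.2 0.3 1. ] Tz 0.30 gap 0.422 q1,q6 [-0.37  0.98]
grasp [ 0.5025 -0.1031  0.1217] loc [1.  0.3] r 0.0816 ang -105.4
```

>>> jog_arm(commands=[[30, 0, 0, -0.01, -0.1], [30, 0, 0, -0.01, -0.1], [30, 0, 0, -0.01, -0.1]])

```text
t: 18.45
tcp_pos: [0.5019, -0.1051, 0.1031]
tool_rot: [0.999, 0.018, -0.024, 0.046]
force: [-0.2, 1.0, 2.4]
finger_gap: 0.421
```

Run:
```python
from h import *
st();gp()
```

```text
t 18.45 tcp [ 0.5019 -0.1051  0.1031] clampxy [-0.3 -1.3] jawyaw -1.532 tilt [-0.045 -0.092] F [-0.2  1.   2.4] Tz 0.31 gap 0.421 q1,q6 [-0.36  1.28]
grasp [ 0.5028 -0.1033  0.1217] loc [ 1.2 -0. ] r 0.0818 ang -105.2
```

>>> jog_arm(commands=[[30, 0, 0, -0.02, -0.1], [30, 0, 0, -0.02, -0.1]])

```text
t: 18.62
tcp_pos: [0.5018, -0.105, 0.1029]
tool_rot: [0.995, -0.084, -0.028, 0.043]
force: [0.1, 0.3, 3.3]
finger_gap: 0.421
```

Run:
```python
from h import *
st();gp()
```

```text
t 18.62 tcp [ 0.5018 -0.105   0.1029] clampxy [-0.4 -1.2] jawyaw -1.737 tilt [-0.063 -0.08 ] F [0.1 0.3 3.3] Tz 0.08 gap 0.421 q1,q6 [-0.37  1.47]
grasp [ 0.503  -0.1035  0.1215] loc [ 1.3 -0.2] r 0.0819 ang -105.0
```

The torque dropped sharply, which may be the click. I'm checking the line against the pin before any more turning.

Run:
```python
from h import *
p,X,s=wrist(); save(p,'w6')
S=snapshot('side'); C=snapshot('scene')
def crop(p,X,P,h):
    u,v=proj(p,X,P).astype(int); x0,y0=max(u-h,0),max(v-h,0); print(x0,y0); a=p['image'][y0:y0+2*h,x0:x0+2*h]; return cv2.resize(cv2.cvtColor(a,cv2.COLOR_RGB2BGR),(400,400),interpolation=cv2.INTER_CUBIC)
P=[.5017,-.1038,.125]
ims=[crop(p,X,P,75),crop(S,np.array(S['extrinsics']),P,35)]
cv2.imwrite('pics/c6.png',np.hstack(ims))
for q,n in [(p,'wrist'),(S,'side'),(C,'scene')]:
  for k in ['knob_top','screw_collar','knob_mark']: print(n,k,[(loc(d['centre']),np.round(d['centre'][2],3),round(d['score'],2)) for d in models.pinpoint(q,k)[:1]])
st()
```

```text
203 204
280 211
wrist knob_top [(array([ 4.3, -6.2]), np.float64(0.129), 0.7)]
wrist screw_collar [(array([3. , 1.4]), np.float64(0.101), 0.87)]
wrist knob_mark [(array([-8.5, 10.2]), np.float64(0.13), 0.93)]
side knob_top [(array([-0.3,  3.2]), np.float64(0.129), 0.58)]
side screw_collar [(array([4.2, 2.6]), np.float64(0.1), 0.61)]
side knob_mark [(array([-7.7, 16.9]), np.float64(0.13), 0.63)]
scene knob_top [(array([0.4, 2.9]), np.float64(0.13), 0.64)]
scene screw_collar [(array([ 1.3, -1.2]), np.float64(-0.002), 0.72)]
scene knob_mark [(array([-7.8, 16.6]), np.float64(0.129), 0.47)]
t 19.22 tcp [ 0.5019 -0.105   0.103 ] clampxy [-0.3 -1.2] jawyaw -1.733 tilt [-0.063 -0.081] F [-0.7  0.3  5.9] Tz -0.07 gap 0.424 q1,q6 [-0.37  1.47]
```

View pics/c6.png

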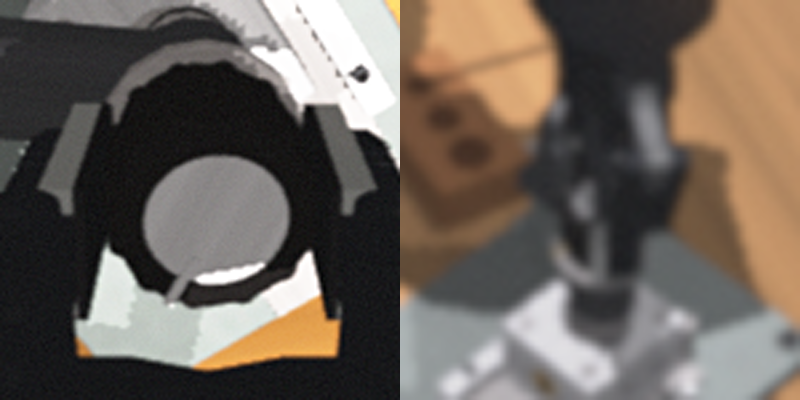

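Run:
```python
from h import *
S=snapshot('side'); save(S,'s6'); E=np.array(S['extrinsics']); f=pix(S,E,0)
im=S['image']; hsv=cv2.cvtColor(im,cv2.COLOR_RGB2HSV)
for z in (.096,.099): 
  for c in [(0,0)]: print('ctr',proj(S,E,[*Q[:2],z]))
u0,v0=proj(S,E,[*Q[:2],.098]).astype(int)
for v in range(v0-14,v0+16):
  for u in range(u0-20,u0+20):
    h,s,w=hsv[v,u].astype(int)
    if s>90 and w>70: print((u,v),im[v,u],loc(f(u,v,.098)),end=' ')
c,s=np.cos,np.sin
print()
for a in range(0,360,15):
    t=np.radians(a)+Q[2]; print(a,np.round(proj(S,E,[Q[0]+.0195*c(t),Q[1]+.0195*s(t),.099]),1),end=';')
a=im[v0-30:v0+30,u0-40:u0+40]; cv2.imwrite('pics/s6c.png',cv2.resize(cv2.cvtColor(a,cv2.COLOR_RGB2BGR),None,fx=10,fy=10,interpolation=cv2.INTER_CUBIC)); print(u0-40,v0-30)
```

```text
ctr [314.80477762 255.00278772]
ctr [314.83419107 254.1713423 ]
(294, 240) [97 68 49] [-1.8 69.5] (295, 240) [104  72  52] [-0.  67.7] (296, 240) [109  76  55] [ 1.8 66. ] (297, 240) [108  75  54] [ 3.5 64.2] (298, 240) [105  74  54] [ 5.3 62.4] (299, 240) [97 70 53] [ 7.  60.7] (300, 240) [84 63 51] [ 8.8 58.9] (331, 240) [96 76 58] [63.1  4.5] (332, 240) [109  85  63] [64.9  2.7] (333, 240) [113  88  64] [66.6  1. ] (294, 241) [103  73  53] [-4.2 67.1] (295, 241) [103  73  53] [-2.4 65.3] (296, 241) [100  69  51] [-0.7 63.5] (297, 241) [98 69 50] [ 1.1 61.8] (298, 241) [93 67 49] [ 2.9 60. ] (299, 241) [89 66 51] [ 4.6 58.3] (330, 241) [74 59 47] [58.8  3.9] (331, 241) [96 75 56] [60.6  2.2] (332, 241) [109  85  63] [62.3  0.4] (333, 241) [111  86  63] [64.1 -1.3] (294, 242) [98 70 51] [-6.6 64.6] (295, 242) [94 66 49] [-4.8 62.9] (296, 242) [91 65 48] [-3.1 61.1] (297, 242) [89 64 46] [-1.3 59.4] (298, 242) [87 63 46] [ 0.4 57.6] (299, 242) [82 61 48] [ 2.2 55.9] (330, 242) [81 65 50] [56.3  1.7] (331, 242) [99 77 57] [58.1 -0.1] (332, 242) [107  83  60] [59.8 -1.8] (333, 242) [11
[... 3959 characters left out ...]
 252) [113  87  63] [ 35.1 -23.9] (333, 252) [113  88  64] [ 36.8 -25.6] (331, 253) [112  89  68] [ 30.9 -24.4] (332, 253) [112  87  64] [ 32.6 -26.1] (333, 253) [113  87  63] [ 34.3 -27.8] (332, 254) [110  88  69] [ 30.2 -28.2] (333, 254) [113  89  66] [ 31.9 -29.9] 
0 [320.4 249.9];15 [318.6 249. ];30 [316.7 248.4];45 [314.6 248.2];60 [312.5 248.4];75 [310.6 249. ];90 [309.  249.9];105 [307.7 251.2];120 [307.  252.6];135 [306.7 254.2];150 [307.  255.7];165 [307.9 257.2];180 [309.2 258.5];195 [310.9 259.5];210 [312.9 260.1];225 [315.1 260.3];240 [317.2 260.1];255 [319.1 259.5];270 [320.8 258.5];285 [322.  257.2];300 [322.8 255.8];315 [323.  254.2];330 [322.6 252.6];345 [321.7 251.1];274 224
```

View pics/s6c.png

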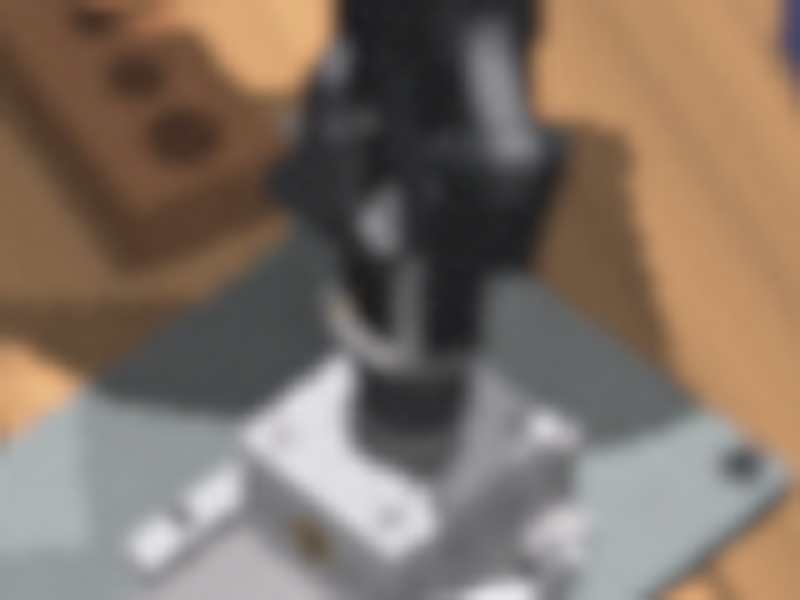

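The grip didn't slip: the line is still at (270,312) between the same fingers. The brass pin shows at side pixel (308,254.5), about 20° from the line, so the clutch seems to be partway over. I'll go on in single small rows.

>>> jog_arm(commands=[[30, 0, 0, -0.02, -0.1], [30, 0, 0, 0, 0]])

```text
t: 19.43
tcp_pos: [0.5019, -0.105, 0.103]
tool_rot: [0.99, -0.132, -0.03, 0.042]
force: [-0.2, -0.4, 2.9]
finger_gap: 0.42
```

```bash
cat >> h.py <<'E'
def look():
    st(); S=snapshot('side'); im=cv2.resize(S['image'][240:266,300:330],None,fx=8,fy=8,interpolation=cv2.INTER_CUBIC).astype(int)
    E=np.array(S['extrinsics']); r=[]
    for a in range(90,235,6):  # yellowness along collar rim
        t=np.radians(a)+Q[2]; best=-99
        for rad in (.018,.0195,.021):
          for z in (.0965,.0985,.1005):
            u,v=proj(S,E,[Q[0]+rad*np.cos(t),Q[1]+rad*np.sin(t),z]); c=im[int((v-240+.5)*8),int((u-300+.5)*8)]; best=max(best,c[0]-c[2])
        r.append((a,int(best)))
    print(r)
    for k in ['knob_top','knob_mark']: print(k,[(loc(d['centre']),round(d['score'],2)) for d in models.pinpoint(S,k)[:1]])
E
python3 - <<'E'
from h import *
look()
E
```

```text
t 19.43 tcp [ 0.5019 -0.105   0.103 ] clampxy [-0.3 -1.2] jawyaw -1.835 tilt [-0.07  -0.074] F [-0.2 -0.4  2.9] Tz -0.18 gap 0.420 q1,q6 [-0.37  1.56]
[(90, 1), (96, 0), (102, 0), (108, 3), (114, 6), (120, 8), (126, 10), (132, 11), (138, 11), (144, 11), (150, 8), (156, 4), (162, 2), (168, 1), (174, 2), (180, 2), (186, 1), (192, 1), (198, 1), (204, 0), (210, 0), (216, 0), (222, -1), (228, -1), (234, -1)]
knob_top [(array([  1.3, 280.4]), 0.64)]
knob_mark [(array([-7. , 17.6]), 0.41)]
```

The torque has reversed and the pin is standing still, so the detent is now pulling the knob forward past its peak. I'll ease it to the 45° rest.

>>> jog_arm(commands=[[30, 0, 0, -0.01, -0.1], [30, 0, 0, 0, 0]])

```text
t: 19.75
tcp_pos: [0.5018, -0.1051, 0.103]
tool_rot: [0.982, -0.18, -0.032, 0.04]
force: [-0.7, 0.2, 4.7]
finger_gap: 0.422
```

Run:
```python
from h import *
look()
```

```text
t 19.75 tcp [ 0.5018 -0.1051  0.103 ] clampxy [-0.4 -1.2] jawyaw -1.931 tilt [-0.077 -0.068] F [-0.7  0.2  4.7] Tz -0.14 gap 0.422 q1,q6 [-0.37  1.65]
[(90, 0), (96, 0), (102, 1), (108, 2), (114, 5), (120, 8), (126, 9), (132, 10), (138, 10), (144, 10), (150, 7), (156, 4), (162, 2), (168, 1), (174, 1), (180, 1), (186, 1), (192, 1), (198, 0), (204, -1), (210, -1), (216, -1), (222, 0), (228, -1), (234, -1)]
knob_top [(array([3. , 2.9]), 0.62)]
knob_mark [(array([-3.6, 18.9]), 0.52)]
```

>>> jog_arm(commands=[[30, 0, 0, 0, -0.1], [30, 0, 0, 0, 0]])

```text
t: 20.07
tcp_pos: [0.5018, -0.1051, 0.103]
tool_rot: [0.973, -0.226, -0.033, 0.039]
force: [-0.6, 1.0, 4.3]
finger_gap: 0.421
```

Run:
```python
from h import *
look()
```

```text
t 20.07 tcp [ 0.5018 -0.1051  0.103 ] clampxy [-0.4 -1.2] jawyaw -2.025 tilt [-0.083 -0.061] F [-0.6  1.   4.3] Tz -0.09 gap 0.421 q1,q6 [-0.37  1.74]
[(90, 1), (96, -1), (102, -1), (108, -1), (114, 0), (120, 3), (126, 5), (132, 8), (138, 8), (144, 8), (150, 7), (156, 4), (162, 2), (168, 1), (174, 0), (180, 0), (186, 0), (192, 0), (198, 0), (204, -1), (210, 0), (216, 0), (222, 0), (228, 0), (234, 0)]
knob_top [(array([-2.4,  1.8]), 0.5)]
knob_mark [(array([-1.3, 17.3]), 0.42)]
```

>>> jog_arm(commands=[[70, 0, 0, 0, 0], [70, 0, 0, 0, 0], [70, 0, 0, 0, 0], [70, 0, 0, 1, 0], [70, 0, 0, 2, 0], [70, 0, 0, 3, 0], [70, -2, 0, 3, 0], [70, -3, 0, 2, 0]])

```text
t: 20.88
tcp_pos: [0.4518, -0.105, 0.2119]
tool_rot: [0.974, -0.219, -0.037, 0.039]
force: [0.1, -0.3, 0.3]
finger_gap: 0.697
```

Run:
```python
from h import *
st()
S=snapshot('side'); p,X,s=wrist(); C=snapshot('scene')
def crop(p,X,P,h):
    u,v=proj(p,X,P).astype(int); x0,y0=np.clip(u-h,0,560-2*h),np.clip(v-h,0,420-2*h); print(u,v,x0,y0); a=p['image'][y0:y0+2*h,x0:x0+2*h]; return cv2.resize(cv2.cvtColor(a,cv2.COLOR_RGB2BGR),(400,400),interpolation=cv2.INTER_CUBIC)
P=[.5017,-.1038,.115]
cv2.imwrite('pics/c7.png',np.hstack([crop(p,X,P,60),crop(S,np.array(S['extrinsics']),P,30)]))
for q,n in [(p,'wrist'),(S,'side'),(C,'scene')]:
  for k in ['knob_top','screw_collar','knob_mark','mould']: print(n,k,[(loc(d['centre']),np.round(d['centre'][2],3),round(d['score'],2)) for d in models.pinpoint(q,k)[:2]])
```

```text
t 20.88 tcp [ 0.4518 -0.105   0.2119] clampxy [-46.3  18.7] jawyaw -2.011 tilt [-0.089 -0.059] F [ 0.1 -0.3  0.3] Tz -0.02 gap 0.697 q1,q6 [-0.41  1.66]
235 139 175 79
314 249 284 219
wrist knob_top [(array([ 2. , -4.8]), np.float64(0.13), 0.84), (array([26.2, -0.5]), np.float64(0.017), 0.41)]
wrist screw_collar [(array([ 1.1, -1.2]), np.float64(0.102), 0.68)]
wrist knob_mark [(array([-2. , 18.6]), np.float64(0.131), 0.97)]
wrist mould [(array([191.3, 162.2]), np.float64(0.0), 0.82), (array([-256.2,  -58.2]), np.float64(0.002), 0.6)]
side knob_top [(array([1.2, 3.2]), np.float64(0.129), 0.59)]
side screw_collar [(array([ 55.3, 154.3]), np.float64(0.003), 0.6), (array([0.3, 0.4]), np.float64(0.096), 0.57)]
side knob_mark [(array([-3.3, 20.4]), np.float64(0.128), 0.58)]
side mould [(array([-0.1,  2.1]), np.float64(0.016), 0.96), (array([-261. ,  -54.4]), np.float64(0.001), 0.85)]
scene knob_top [(array([0.8, 0.6]), np.float64(0.131), 0.49)]
scene screw_collar [(array([-0.1, -7.5]), np.float64(0.101), 0.7)]
scene knob_mark [(array([-1.5, 14.9]), np.float64(0.129), 0.63), (array([114.7, -86. ]), np.float64(-0.006), 0.34)]
scene mould [(array([223.3,  13. ]), np.float64(0.002), 0.93), (array([-260.3,  -52.3]), np.float64(0.004), 0.67)]
```

View pics/c7.png

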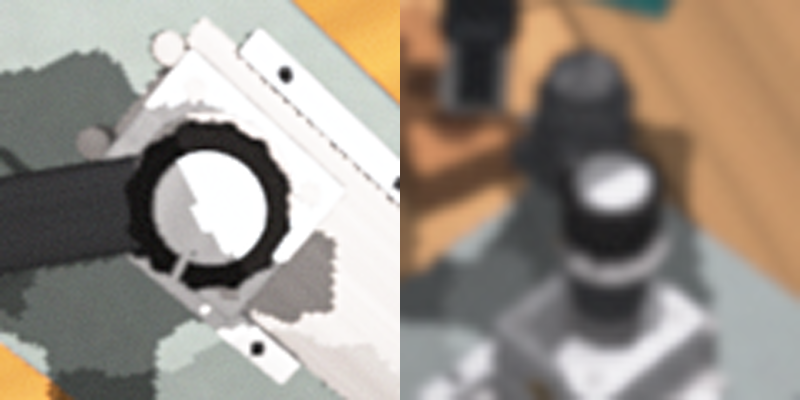

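The gripper is clear. The line is at about 101° in the clamp's frame (wrist crop, 180,265). The pin doesn't show from here, so I'll turn the wrist camera round to its side.

>>> jog_arm(commands=[[90, -0.5, 0.6, 0, 0.12], [90, -0.5, 0.6, 0, 0.12], [90, -0.5, 0.6, 0, 0.12], [90, -0.5, 0.6, 0, 0.12], [90, -0.3, 0.6, 0, 0.12], [90, 0, 0.5, 0, 0.12], [90, 0, 0, 0, 0.12], [90, 0, 0, 0, 0.12]])

```text
t: 22.3
tcp_pos: [0.4267, -0.0682, 0.2083]
tool_rot: [0.96, 0.273, -0.017, 0.052]
force: [-0.7, 0.2, 0.5]
finger_gap: 0.902
```

>>> jog_arm(commands=[[90, 0, 0, 0, 0.12], [90, 0, 0, 0, 0.12], [90, 0, 0, 0, 0.12], [90, 0, 0, 0, 0.12], [90, 0, 0, 0, 0.12], [90, 0, 0, 0, 0.12], [90, 0, 0, 0, 0.12], [90, 0, 0, 0, 0.12]])

```text
t: 22.97
tcp_pos: [0.4263, -0.067, 0.2084]
tool_rot: [0.712, 0.7, 0.01, 0.054]
force: [0.8, 0.5, 0.2]
finger_gap: 0.903
```

>>> jog_arm(commands=[[90, 0, 0, 0, 0.12], [90, 0, 0, 0, 0.12], [90, 0, 0, 0, 0.12], [90, 0, 0, 0, 0.12], [90, 0, 0, 0, 0.12], [90, 0, 0, 0, 0.12], [90, 0, 0, 0, 0.12], [90, 0, 0, 0, 0]])

```text
t: 23.63
tcp_pos: [0.4261, -0.067, 0.2085]
tool_rot: [0.348, 0.936, 0.032, 0.045]
force: [-0.2, -0.9, 0.2]
finger_gap: 0.901
```

Run:
```python
from h import *
st()
p,X,s=wrist(); save(p,'w8'); np.savez('w8.npz',X=X,K=p['intrinsics']); P=[*Q[:2],.115]; u,v=proj(p,X,P); print(u,v,np.round(X[:3,3],3))
x0,y0=int(np.clip(u-60,0,440)),int(np.clip(v-50,0,320)); print(x0,y0)
a=cv2.cvtColor(p['image'][y0:y0+100,x0:x0+120],cv2.COLOR_RGB2BGR)
cv2.imwrite('pics/w8c.png',cv2.resize(a,None,fx=6,fy=6,interpolation=cv2.INTER_CUBIC))
for k in ['knob_top','screw_collar','knob_mark']: print(k,[(loc(d['centre']),np.round(d['centre'][2],3),round(d['score'],2)) for d in models.pinpoint(p,k)[:2]])
```

```text
t 23.63 tcp [ 0.4261 -0.067   0.2085] clampxy [-54.9  63.7] jawyaw 0.862 tilt [0.107 0.028] F [-0.2 -0.9  0.2] Tz 0.00 gap 0.901 q1,q6 [-0.47 -1.4 ]
295.7514757146646 286.49098542596556 [ 0.36  -0.029  0.347]
235 236
knob_top [(array([ 6.7, -1.8]), np.float64(0.131), 0.68)]
screw_collar [(array([-0.1, -1.2]), np.float64(0.099), 0.98)]
knob_mark [(array([-2.9, 10.5]), np.float64(0.128), 0.91)]
```

View pics/w8c.png

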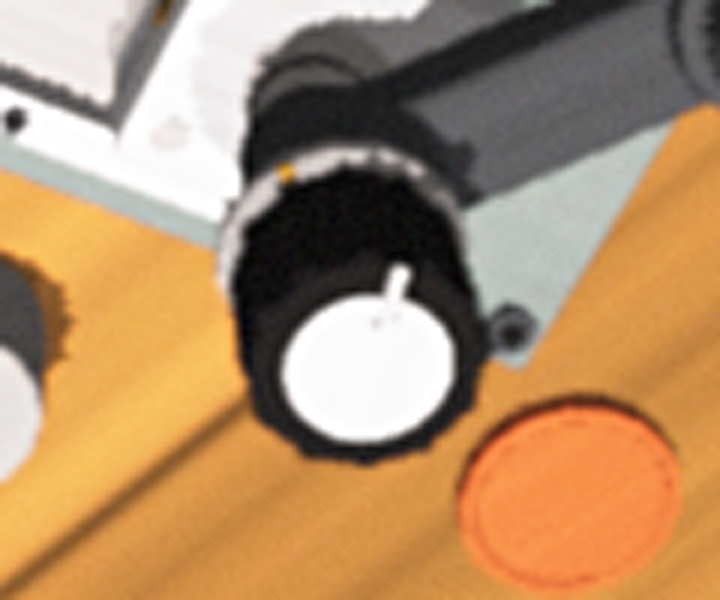

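The brass pin shows clearly at crop (287,172) and the line at (400,278), so they have parted. I'll work out the angle.

Run:
```python
from h import *
d=np.load('w8.npz'); f=pix(dict(intrinsics=d['K']),d['X'],0); g=lambda u,v,z: loc(f(235+u/6,236+v/6,z))
c=g(368,368,.128); a=np.degrees
for z in (.127,.129):
    c=g(368,368,z); m=g(402,270,z); print('centre',c,'mark',m-c,a(np.arctan2(*(m-c)[::-1])), np.hypot(*(m-c)))
for z in (.097,.1):
    pn=g(287,172,z)
    for cc in (c,np.zeros(2)): print('pin',pn-cc,a(np.arctan2(*(pn-cc)[::-1])),np.hypot(*(pn-cc)))
st()
```

```text
centre [ 0.3 -3.3] mark [-3.  16.8] 100.12467165539782 17.06575518399347
centre [-0.6 -2.1] mark [-3.  16.6] 100.24408744645864 16.868906307167634
pin [-14.2   9.3] 146.77802483328855 16.97439247808298
pin [-14.8   7.2] 154.05770451012833 16.458432489152788
pin [-15.2  10.7] 144.85647082136268 18.588437266214715
pin [-15.8   8.6] 151.44037952168017 17.988885457415087
t 23.83 tcp [ 0.4257 -0.0665  0.2084] clampxy [-55.   64.3] jawyaw 0.858 tilt [0.106 0.028] F [-0.8  0.6  0.5] Tz 0.03 gap 0.899 q1,q6 [-0.47 -1.39]
```

The line stands about 45–50° clockwise of the pin, which is exactly one click. The robot touches nothing, so I'm handing in.

```bash
python3 -c "
from station import workorder; print(workorder.sign_off())"
```

```text
the job is handed in; nothing more can be done
None
```

The mould is clamped and the job was handed in at about t = 24 s; sign-off gives no verdict.

**What I did**
- **Mould:** I slid it along the bed with the fingertips until it stood still on the pins. A second push of about 12 N did not move it.
- **Arm:** I drew it round by the knob, with the fingers loosely either side of it, until it stopped at about 6 N.
- **Knob:** I turned it clockwise about 2.2 rad in one grip, stopping once the clutch had snapped over, then let go and backed away.

**Last checks**
- **Click:** the knob's line stands about 45–50° clockwise of the brass pin, which is one click. The network's estimate of the line agreed to within about 5° in three camera views.
- **Mould position:** the side camera puts the mould within about 1 mm of home. Before the swing it measured square to about 0.4°.
- **Screw position:** estimates put it 0–3 mm from the seat's middle, against a limit of 4 mm. Several network readings of the knob's top lay farther out, by up to about 7 mm. They also disagreed with each other, so I judged by the stop and the arm's known length.
- **Robot and bench:** the force reading was about zero and the gripper was well clear. I never went near the other things, but did not measure them again at the end.

**Not confirmed**
- **Clamping force:** I could not measure it directly. I infer it from the clutch having clicked.

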